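# True up a leaning upright with a back square and hold it

## Robot

A 6-joint arm with a two-finger parallel gripper is mounted at the origin on a cart in front of the work surface, level with it; the furniture and walls round the work are solid. World frame = base frame: x ahead of the robot, y to its left, z up, the work surface at z = 0. Lengths are in m, angles in rad, forces in N, time in s.
With the tool pointing down it reaches from about 0.25 to 0.725 m from the base axis. Payload 4 kg.
Tool frame: the origin (TCP) lies between the finger pads; the fingertips stand 11 mm ahead of it and the grasp point (between the pads) lies 8 mm behind it (bot.tip_extent is the distance from the TCP to the fingertips, in m); z points along the fingers, y is the line along which they close (so a half turn about z gives the same grasp; the last joint's range is limited). The gripper opens to 85 mm and grips with 20 to 120 N. Pads are 22 mm wide; open, the fingers measure 114 mm over their backs; the gripper's body (76 mm by 85 mm) begins 54 mm behind the grasp point. The pads swing forward as they close: fully open they stand 13 mm farther back than shut.
Start: joints at [1.18, 0.241, 0.005, 1.335, 0, 1.571], TCP at [0.19, 0.462, 0.242] pointing down, gripper open.
Joint ranges: [-2.72, 2.72], [-1.05, 1.87], [-1.09, 1.28], [-1.99, 2.15], [-1.42, 1.44], [-3.14, 3.14]. Speed limits (rad/s): [2.79, 2.79, 3.14, 3.14, 3.14, 3.14].

## Interface

Orientations are given as a unit quaternion [x, y, z, w].
In Python, from workcell import bot gives the robot as it stands. The module is installed in compiled form; this text tells all that it offers.
- The arm moves only by the tool drive_tool, never from a script. Its argument "rows" is a list of rows, each an object of numbers: "dx", "dy", "dz": the shift along the tool's x, y, z in units of 50 mm (1.0 is 50 mm); "wx", "wy", "wz": the turn, a rotation vector about the tool's x, y, z in units of 5 degrees (1.0 is 5 degrees); "hand": the finger opening in mm, from 0 to 85.4. A call has 1 to 20 rows; each row is the pose to reach, as a shift and turn from the pose commanded when the call began, along the tool's axes at that moment; what a row does not reach only later rows make up. A row lasts 1/10 s, in which the tool goes at most 50 mm and 8.59 degrees, less where a joint would pass 70% of its speed; a pose out of reach is approached as far as the arm can. A call with a gripper value outside its range is refused whole. The fingers move at their own pace and stop on an object; the grip force is fixed at half the most. Time passes only in rows, so rows that repeat a pose let the fingers close. It gives the time, the measured TCP pose, the force, the opening and the grip force at its end, in the units of the state.
- bot.get_obs(): the state, without advancing time (a new reading comes with each control period).
- bot.camera(name): name is "scene" or "top" or "wrist"; returns the picture (480x640x3 uint8, red, green, blue); there is no depth.
- bot.get_calibration(name): a dict with "vfov" (degrees; the focal length in pixels is half the picture's height over the tangent of half this angle, whatever the lens; pixels are square), "cx", "cy" (the principal point, pixels), "k1" (the pictures are not rectified: a ray, as slopes to the right and down, at radius r is drawn at 1 + k1 r^2 times it, then the intrinsics apply), "origin" and "rotation" of the camera in the world; the wrist camera has in their place "mount" (4x4, takes a point from camera to tool coordinates, whose origin is the TCP and whose axes are the flange's). Camera axes: x right, y up, looking along -z (the intrinsics and any distortion apply to the point x, -y, -z); pixel columns grow to the right and rows downward; lengths in m; the calibration is good to about 2 mm. A picture is of the moment at which its call begins: read the wrist's pose just before it. get_calibration takes no time and is no camera call.
- bot.job_done(): hands the job in; it is judged then, once.
Trained networks look in the newest picture that a camera, given by its name, has taken for a name from the list of things; names that differ only in an ending like _2 or _b are one class to them, and where a whole thing is asked for, a point or a joint stands for the part that bears it (a point fixed in the world has none). Each returns a list of dicts, best first, with "score" (0 to 1); they miss things now and then, are a little off and sometimes report something else, mostly with a low value. They report only what shows in the picture. A call takes as long as a camera call. They do not tell look-alikes from the thing itself.
- bot.look_for(camera, thing): "extent" ([centre column, centre row, width, height] in pixels, round what is visible of it).
- bot.outline_of(camera, thing): "region" (480x640 bool, what is visible of it) and "extent" ([centre column, centre row, width, height] in pixels, round what is visible of it).
The state is a dict: "clock": time; "joint_pos": joint angles; "joint_vel": joint speeds; "tau": joint torques, N m; "eef_pos": TCP position; "tool_rot": TCP orientation; "ft_force": force on the tool from outside, world axes, zero at the start; "ft_torque": the same for the moment, N m; "grip_width": finger opening in m; "grasp_force": force on a finger pad.
Only numpy, scipy, OpenCV 4.12 (cv2) and the standard library are available. Lean on these libraries where they do the work, as an engineer would, in place of code of your own. Each camera call takes 0.05 s, during which the arm holds its last target. There are 200 camera calls.

## Task

The upright on the base plate is leaning: pick up the steel square, stand it on the plate with its blade towards the middle of the upright, and press it down and into the corner until its foot sits flat on the plate and its blade lies flush along the upright, which is then pushed true. Move the upright only with the square, never with the gripper, and leave the tape roll, solder spool and marker alone. Finish still gripping the square and pressing it firmly into the corner - do not let go.

Things in the scene. Friction and masses are not known exactly. Their poses are not given: they have to be found in the camera images.
- square: Steel back square, an L standing loose on its foot: foot bar 120 mm long (x), 24 wide (y), 26 tall; blade 16 (x) by 6 mm (y) at its +x end rises to 70 mm above the underside. 0.3 kg. Origin: centre of the foot's underside; x points to the blade, whose outer edge is at x = +60 mm, flush with the foot's end. Grip it across the 24 mm at about x = -20 mm, clear of the upright.
- heel (a point): The square's outer corner: lower edge of the foot's blade end (x = +60 mm, y = z = 0 in the square's frame).
- blade_top (a point): Top of the blade's outer edge (x = +60 mm, z = 70 mm in the square's frame).
- plate: Dark steel base plate fixed on the bench, 220 (x) by 90 (y) by 10 mm. Origin: centre of its underside, on the bench; top at z = 10 mm; x points to the end with the upright, whose front face when true is the plane x = +65 mm. So the square ends with its x along the plate's x and its origin at plate (5, 0, 10) mm. A fixed microscope 0.38 m tall stands at world y -0.24 to 0.04: go over it.
- upright: Aluminium block 30 (x) by 40 (y) mm, top 80 mm above the plate, between two steel cheeks (24 mm tall, 86 over the feet). Turns on a pin at plate x = +80, 14 mm above the plate's top; origin on the pin, z up the block. Starts leaning 0.08 to 0.15 rad towards plate -x, where the square goes. The hinge is stiff (0.15 N m) and stays where left, also if pushed too far.
- upright_top (a point): Centre of the upright's top face.
- tape: Bystander, loose: black tape roll, 59 mm across, 19 mm tall. Origin at the centre of its underside.
- spool: Bystander, loose: solder spool, 52 mm across, 56 mm tall. Origin at the centre of its underside.
- marker: Bystander, loose: black and white marker pen lying down, 135 mm long, 17 mm thick, between the square and the robot. Origin at the centre of its underside.
There are look-alikes about, which are no part of the job. There is more than one size of the square; the job needs the larger.

How it is judged:
By the outcome, as a careful person would: the job done as asked, in the order asked, and still so for the second after the job is handed in, while the arm keeps its last pose, push and grip.
It also fails if it takes over 51 s, if anything falls off the work surface, if the arm or the gripper's body presses on something with over 40 N, if the wrist force passes 120 N, or if a joint passes its speed limit or range.

## Working session

There is one attempt and no reset: what is moved stays moved. The work goes in short steps, Python scripts to look and compute and a tool call to move; the robot and the scene stay as the last step left them, time stands still between calls to the robot, and variables do not carry over. Pictures are saved under pics/ and viewed, at most 10 in all, crops included, and the job is handed in when it is done.

Besides the shell and the picture viewer there is one more tool, called after "Request:" in YAML: its name, and indented under it one key for each argument. drive_tool: Moves the arm, as the interface text tells. Its arguments: {"type":"object","properties":{"rows":{"type":"array","items":{"type":"object","properties":{"dx":{"type":"number"},"dy":{"type":"number"},"dz":{"type":"number"},"wx":{"type":"number"},"wy":{"type":"number"},"wz":{"type":"number"},"hand":{"type":"number"}}}}},"required":["rows"]}

```bash
mkdir -p pics
cat > h.py <<'E'
import numpy as np, cv2
from scipy.spatial.transform import Rotation as R
from workcell import bot
def cam(n):
    c=bot.get_calibration(n); f=240/np.tan(np.radians(c['vfov'])/2)
    if 'mount' in c:
        o=bot.get_obs(); T=np.eye(4); T[:3,:3]=R.from_quat(o['tool_rot']).as_matrix(); T[:3,3]=o['eef_pos']; T=T@np.array(c['mount'])
    else:
        T=np.eye(4); T[:3,:3]=np.array(c['rotation']); T[:3,3]=c['origin']
    return dict(f=f,cx=c['cx'],cy=c['cy'],k=c['k1'],T=T)
def proj(c,P):
    P=np.atleast_2d(P); q=(P-c['T'][:3,3])@c['T'][:3,:3]; s=np.c_[q[:,0]/-q[:,2],-q[:,1]/-q[:,2]]
    s=s*(1+c['k']*(s**2).sum(1,keepdims=True)); return s*c['f']+[c['cx'],c['cy']]
def ray(c,uv,z):
    d=(np.atleast_2d(uv).astype(float)-[c['cx'],c['cy']])/c['f']; s=d.copy()
    for _ in range(20): s=d/(1+c['k']*(s**2).sum(1,keepdims=True))
    v=np.c_[s[:,0],-s[:,1],-np.ones(len(s))]@c['T'][:3,:3].T; o=c['T'][:3,3]
    return o+v*((z-o[2])/v[:,2])[:,None]
def save(n,im): cv2.imwrite(f'pics/{n}.png',im[:,:,::-1])
E
python3 - <<'E'
from h import *
ims=[]
for n in ['scene','top']:
    im=bot.camera(n); save(n,im); c=cam(n); print(n,c['f'],c['k'],c['T'].round(3).tolist())
    for t in ['square','plate','upright','tape','spool','marker']:
        print(t,[(round(d['score'],2),np.round(d['extent']).tolist(), ray(c,d['extent'][:2],0.0).round(3)[0,:2].tolist()) for d in bot.look_for(n,t)[:4]])
print(bot.get_obs())
E
```

```text
Traceback (most recent call last):
  File "h.py", line 9, in cam
    T=np.eye(4); T[:3,:3]=np.array(c['rotation']); T[:3,3]=c['origin']
                 ~^^^^^^^
ValueError: could not broadcast input array from shape (4,) into shape (3,3)
```

Rotation is a quaternion.

```bash
sed -i "s/np.array(c\['rotation'\])/R.from_quat(c['rotation']).as_matrix()/" h.py
python3 - <<'E'
from h import *
for n in ['scene','top']:
    im=bot.camera(n); save(n,im); c=cam(n); print(n,c['f'],c['k'],c['T'].round(3).tolist())
    for t in ['square','plate','upright','tape','spool','marker']:
        print(t,[(round(d['score'],2),np.round(d['extent']).tolist(), ray(c,d['extent'][:2],0.0).round(3)[0,:2].tolist()) for d in bot.look_for(n,t)[:4]])
print(bot.get_obs())
E
```

```text
scene 465.6157658773805 -0.11409951331090973 [[0.61, 0.471, -0.637, -0.009], [-0.792, 0.376, -0.48, -0.102], [0.013, 0.798, 0.603, 0.57], [0.0, 0.0, 0.0, 1.0]]
square [(0.63, [410.0, 301.0, 36.0, 79.0], [0.562, 0.128])]
plate [(0.65, [284.0, 263.0, 108.0, 66.0], [0.503, 0.372]), (0.25, [411.0, 301.0, 36.0, 75.0], [0.561, 0.126])]
upright [(0.82, [311.0, 218.0, 25.0, 44.0], [0.656, 0.426])]
tape [(0.88, [192.0, 254.0, 28.0, 27.0], [0.411, 0.532]), (0.59, [414.0, 302.0, 39.0, 78.0], [0.564, 0.121])]
spool []
marker [(0.89, [357.0, 375.0, 88.0, 46.0], [0.371, 0.112])]
top 576.2786914310159 -0.15849432322711704 [[-0.055, 0.974, -0.222, 0.306], [-0.998, -0.055, 0.006, 0.331], [-0.007, 0.222, 0.975, 1.153], [0.0, 0.0, 0.0, 1.0]]
square [(0.97, [433.0, 242.0, 30.0, 64.0], [0.544, 0.108]), (0.71, [377.0, 245.0, 40.0, 21.0], [0.545, 0.223])]
plate [(0.97, [296.0, 259.0, 52.0, 110.0], [0.524, 0.389])]
upright [(0.69, [296.0, 217.0, 20.0, 19.0], [0.613, 0.386])]
tape [(0.8, [231.0, 320.0, 31.0, 30.0], [0.408, 0.525]), (0.37, [298.0, 218.0, 26.0, 24.0], [0.609, 0.382])]
spool [(0.9, [377.0, 166.0, 27.0, 35.0], [0.715, 0.211]), (0.32, [231.0, 320.0, 29.0, 33.0], [0.409, 0.526])]
marker [(0.71, [440.0, 330.0, 65.0, 16.0], [0.365, 0.11])]
{'clock': 0.75, 'joint_pos': array([1.17999383e+00, 2.40564972e-01, 5.02806706e-03, 1.33520507e+00,
       1.71528387e-05, 1.57082359e+00]), 'joint_vel': array([ 0.00136831, -0.00264685,  0.00090311, -0.00103975, -0.00098207,
        0.00107394]), 'tau': array([-3.82357184e-04, -3.72121739e+01,  2.52664518e+01,  7.97272114e-04,
       -3.66756149e-05,  5.39844436e-06]), 'eef_pos': array([0.19046476, 0.46231378, 0.24233471]), 'tool_rot': array([ 1.94173536e-01,  9.80967195e-01,  2.83228979e-05, -3.13731486e-06]), 'ft_force': array([ 0.4680424 , -0.06735129, -1.29117425]), 'ft_torque': array([ 0.00029666,  0.00157485, -0.001239  ]), 'grasp_force': 0.0, 'grip_width': 0.08536448625571492}
```

View pics/top.png

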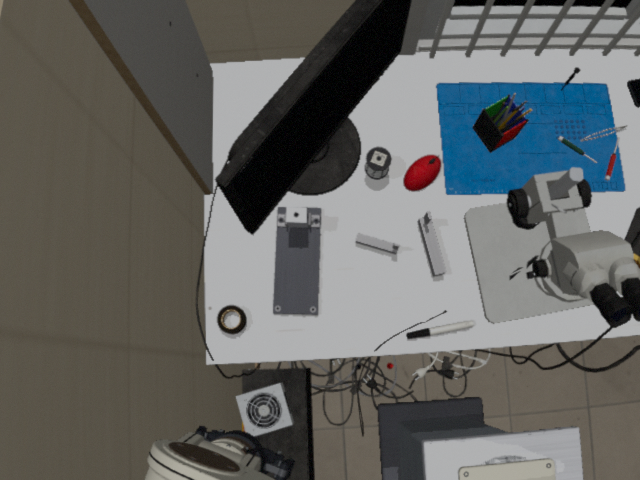

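View pics/scene.png

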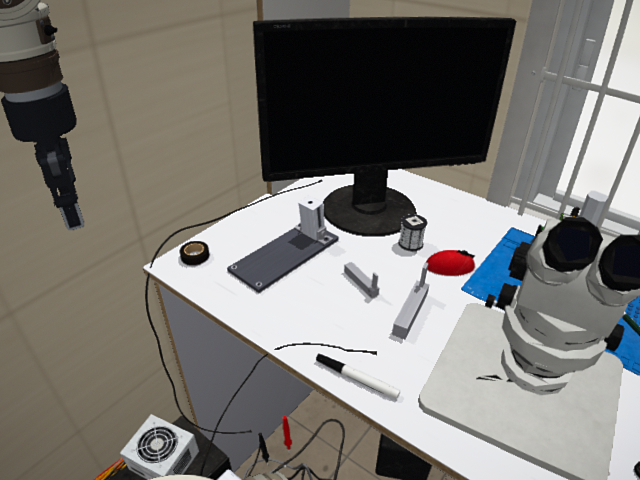

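Two candidates for the square show in the top view: (433,242), about 64 px or 0.12 m long, and (377,245), about 40 px or 0.08 m. The larger one, at (433,242), fits the 120 mm foot. I'll confirm that with a crop and measure it.

Run:
```python
from h import *
im=bot.camera('top'); c=cam('top')
save('crop',cv2.resize(im[190:340,265:465],None,fx=4,fy=4,interpolation=cv2.INTER_CUBIC))
for t,z in [('square',.026),('plate',.01)]:
    for d in bot.outline_of('top',t)[:2]:
        p=np.argwhere(d['region'])[:,::-1].astype(np.float32)
        w=ray(c,p,z)[:,:2]; r=cv2.minAreaRect((w*1000).astype(np.float32)); print(t,d['score'],r, cv2.boxPoints(r).round(1).tolist())
# monitor bottom-left corner triangulation
s=cam('scene')
def tri(us,ut):
    best=min(np.arange(0,.7,.005),key=lambda z:np.linalg.norm(ray(s,us,z)-ray(c,ut,z)))
    return best,ray(s,us,best).round(3),ray(c,ut,best).round(3)
print(tri((265,180),(250,232)),tri((265,180),(218,180)),tri((258,20),(250,232)),tri((258,20),(218,180)))
```

```text
square 0.92 ((541.0736083984375, 224.9261932373047), (83.86943054199219, 19.927404403686523), 71.55430603027344) [[518.4000244140625, 188.3000030517578], [537.2999877929688, 182.0], [563.7999877929688, 261.6000061035156], [544.9000244140625, 267.8999938964844]]
square 0.78 ((535.6077880859375, 116.83763122558594), (126.47917175292969, 31.817245483398438), 10.196887016296387) [[470.6000061035156, 121.30000305175781], [476.20001220703125, 90.0], [600.7000122070312, 112.4000015258789], [595.0, 143.6999969482422]]
plate 0.85 ((521.445556640625, 386.44940185546875), (90.24832916259766, 218.5906219482422), 85.30717468261719) [[408.79998779296875, 350.3999938964844], [626.7000122070312, 332.5], [634.0999755859375, 422.5], [416.20001220703125, 440.3999938964844]]
(np.float64(0.125), array([[0.559, 0.463, 0.125]]), array([[0.556, 0.466, 0.125]])) (np.float64(0.045), array([[0.661, 0.565, 0.045]]), array([[0.688, 0.539, 0.045]])) (np.float64(0.435), array([[0.502, 0.401, 0.435]]), array([[0.481, 0.425, 0.435]])) (np.float64(0.42), array([[0.558, 0.457, 0.42 ]]), array([[0.559, 0.469, 0.42 ]]))
```

View pics/crop.png

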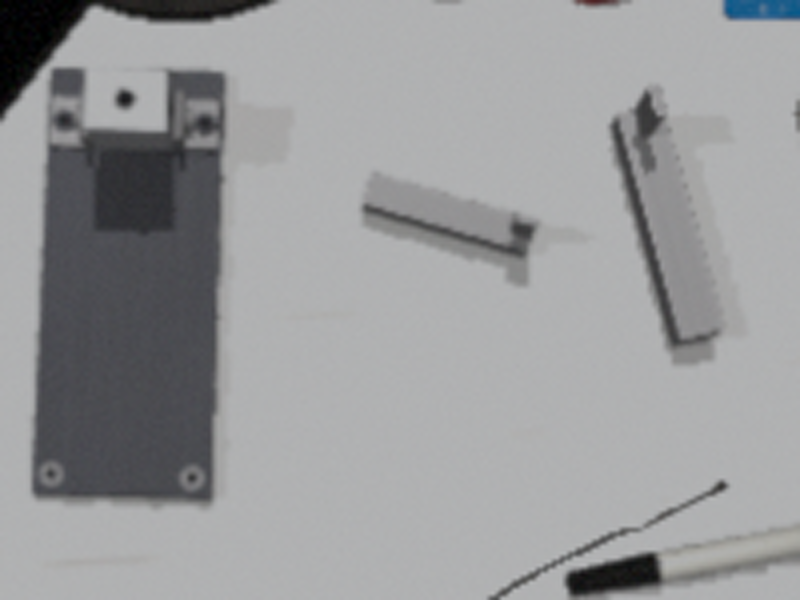

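The crop confirms the larger square: foot from about (690,345) to (615,115) in the crop, blade at the far end near (648,110). The other, at (450,220), is clearly shorter. I also see the monitor's left edge near (0.56, 0.465), which I need to stay clear of. Next I'll move the wrist camera over the square.

```bash
cat >> h.py <<'E'
def goto(p,yaw):  # yaw (deg) of tool y; tool pointing down
    o=bot.get_obs(); A=R.from_quat(o['tool_rot']); d=A.inv().apply(np.array(p)-o['eef_pos'])/.05
    y=np.radians(yaw); Y=np.array([np.cos(y),np.sin(y),0]); Z=np.array([0,0,-1.]); X=np.cross(Y,Z)
    w=np.degrees((A.inv()*R.from_matrix(np.c_[X,Y,Z])).as_rotvec())/5
    print('d',d.round(3),'w',w.round(3))
E
python3 - <<'E'
from h import *
print(bot.get_calibration('wrist'))
goto([.49,.117,.26],100)
E
```

```text
{'vfov': 60.70656765113402, 'cx': 311.93527092510647, 'cy': 241.82348266896994, 'k1': -0.05051538445481668, 'mount': array([[ 6.54229264e-04,  9.48212464e-01,  3.17636105e-01,
         8.10603853e-02],
       [ 9.99999762e-01, -5.50617669e-04, -4.15968367e-04,
        -6.79422145e-04],
       [-2.19530338e-04,  3.17636302e-01, -9.48212598e-01,
        -1.31490758e-01],
       [ 0.00000000e+00,  0.00000000e+00,  0.00000000e+00,
         1.00000000e+00]])}
d [-8.17  -4.104 -0.353] w [ 1.000e-03  1.000e-03 -6.478e+00]
```

Request:
drive_tool:
  rows:
    - {"dx": -8.17,"dy": -4.1,"dz": -0.35,"wz": -6.5,"hand": 60}
    - {"dx": -8.17,"dy": -4.1,"dz": -0.35,"wz": -6.5,"hand": 60}
    - {"dx": -8.17,"dy": -4.1,"dz": -0.35,"wz": -6.5,"hand": 60}
    - {"dx": -8.17,"dy": -4.1,"dz": -0.35,"wz": -6.5,"hand": 60}
    - {"dx": -8.17,"dy": -4.1,"dz": -0.35,"wz": -6.5,"hand": 60}
    - {"dx": -8.17,"dy": -4.1,"dz": -0.35,"wz": -6.5,"hand": 60}
    - {"dx": -8.17,"dy": -4.1,"dz": -0.35,"wz": -6.5,"hand": 60}
    - {"dx": -8.17,"dy": -4.1,"dz": -0.35,"wz": -6.5,"hand": 60}
    - {"dx": -8.17,"dy": -4.1,"dz": -0.35,"wz": -6.5,"hand": 60}
    - {"dx": -8.17,"dy": -4.1,"dz": -0.35,"wz": -6.5,"hand": 60}
    - {"dx": -8.17,"dy": -4.1,"dz": -0.35,"wz": -6.5,"hand": 60}
    - {"dx": -8.17,"dy": -4.1,"dz": -0.35,"wz": -6.5,"hand": 60}
    - {"dx": -8.17,"dy": -4.1,"dz": -0.35,"wz": -6.5,"hand": 60}
    - {"dx": -8.17,"dy": -4.1,"dz": -0.35,"wz": -6.5,"hand": 60}

```text
invalid input at $.rows[0]: expected keys dx, dy, dz, wx, wy, wz, hand
```

Run:
```python
from h import *
c=cam('wrist'); im=bot.camera('wrist'); save('w1',im); o=bot.get_obs(); print(o['joint_pos'].round(2),o['eef_pos'],o['clock'],o['ft_force'])
for d in bot.outline_of('wrist','square')[:2]:
    m=d['region']; print(d['score'],np.round(d['extent']))
    w=ray(c,np.argwhere(m)[:,::-1],.026)[:,:2]; r=cv2.minAreaRect((w*1000).astype(np.float32)); print(r)
```

```text
[1.18 0.24 0.01 1.34 0.   1.57] [0.19046902 0.4623105  0.24232535] 0.95 [0.06171465 0.72004758 0.49077057]
```

View pics/w1.png

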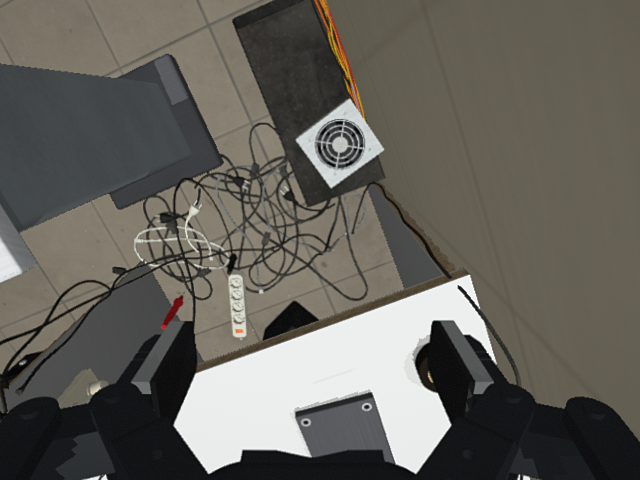

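The move was refused because every key must be present, so that picture only shows the start view: plate edge at about (345,425), tape behind the right finger. I'll resend it with full rows.

Request:
drive_tool:
  rows:
    - {"dx": -8.17,"dy": -4.1,"dz": -0.35,"wx": 0,"wy": 0,"wz": -6.5,"hand": 60}
    - {"dx": -8.17,"dy": -4.1,"dz": -0.35,"wx": 0,"wy": 0,"wz": -6.5,"hand": 60}
    - {"dx": -8.17,"dy": -4.1,"dz": -0.35,"wx": 0,"wy": 0,"wz": -6.5,"hand": 60}
    - {"dx": -8.17,"dy": -4.1,"dz": -0.35,"wx": 0,"wy": 0,"wz": -6.5,"hand": 60}
    - {"dx": -8.17,"dy": -4.1,"dz": -0.35,"wx": 0,"wy": 0,"wz": -6.5,"hand": 60}
    - {"dx": -8.17,"dy": -4.1,"dz": -0.35,"wx": 0,"wy": 0,"wz": -6.5,"hand": 60}
    - {"dx": -8.17,"dy": -4.1,"dz": -0.35,"wx": 0,"wy": 0,"wz": -6.5,"hand": 60}
    - {"dx": -8.17,"dy": -4.1,"dz": -0.35,"wx": 0,"wy": 0,"wz": -6.5,"hand": 60}
    - {"dx": -8.17,"dy": -4.1,"dz": -0.35,"wx": 0,"wy": 0,"wz": -6.5,"hand": 60}
    - {"dx": -8.17,"dy": -4.1,"dz": -0.35,"wx": 0,"wy": 0,"wz": -6.5,"hand": 60}
    - {"dx": -8.17,"dy": -4.1,"dz": -0.35,"wx": 0,"wy": 0,"wz": -6.5,"hand": 60}
    - {"dx": -8.17,"dy": -4.1,"dz": -0.35,"wx": 0,"wy": 0,"wz": -6.5,"hand": 60}
    - {"dx": -8.17,"dy": -4.1,"dz": -0.35,"wx": 0,"wy": 0,"wz": -6.5,"hand": 60}
    - {"dx": -8.17,"dy": -4.1,"dz": -0.35,"wx": 0,"wy": 0,"wz": -6.5,"hand": 60}

```text
clock: 2.4
eef_pos: [0.4893, 0.1182, 0.2599]
tool_rot: [-0.089, 0.996, 0.0, -0.0]
ft_force: [0.1, 0.7, 0.1]
grip_width: 0.06
grasp_force: 0.0
```

Run:
```python
from h import *
c=cam('wrist'); im=bot.camera('wrist'); save('w2',im); o=bot.get_obs(); print(o['joint_pos'].round(2),o['eef_pos'],o['clock'],o['ft_force'])
for d in bot.outline_of('wrist','square')[:2]:
    m=d['region']; print(d['score'],np.round(d['extent']))
    w=ray(c,np.argwhere(m)[:,::-1],.026)[:,:2]; r=cv2.minAreaRect((w*1000).astype(np.float32)); print(r)
```

```text
[0.24 0.24 0.05 1.38 0.   0.06] [0.48937688 0.11818866 0.25992869] 2.45 [-0.09573675  0.5032906  -0.68800113]
0.75 [406. 269.  78.  58.]
((541.0875244140625, 218.3448486328125), (89.77543640136719, 21.593242645263672), 70.21088409423828)
0.58 [298. 248.  25. 148.]
((543.5182495117188, 113.55955505371094), (147.275146484375, 25.096738815307617), 10.218301773071289)
```

View pics/w2.png

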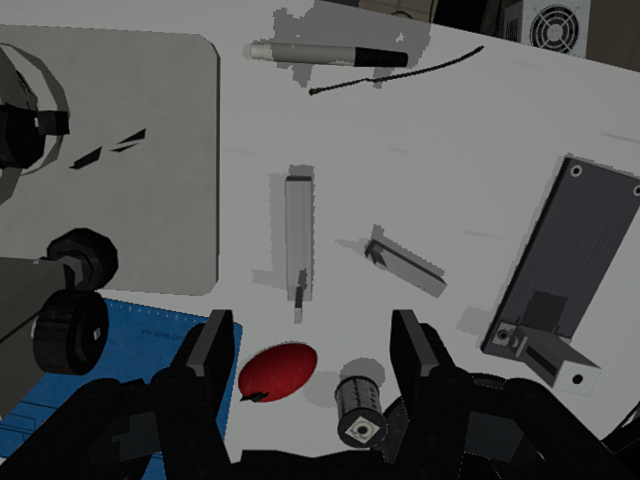

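The wrist view shows the big square's foot from (299,178) to (299,300) with the blade tip near (299,320). The small square is at (405,268) and the plate and upright are at the right. I'll refine the square's pose with a silhouette fit.

```bash
cat >> h.py <<'E'
from scipy.optimize import minimize
def box(a,b): return np.array([[x,y,z] for x in (a[0],b[0]) for y in (a[1],b[1]) for z in (a[2],b[2])])
SQ=[box((-.06,-.012,0),(.06,.012,.026)),box((.044,-.003,.026),(.06,.003,.07))]
PL=[box((-.11,-.045,0),(.11,.045,.01))]
def render(c,boxes,x,y,yaw,z0=0):
    m=np.zeros((960,1280),np.uint8); r=R.from_euler('z',yaw,degrees=True)
    for b in boxes:
        u=(proj(c,r.apply(b)+[x,y,z0])+.5)*2-.5
        h=cv2.convexHull(u.astype(np.float32)); cv2.fillPoly(m,[(h*16).round().astype(np.int32)],1,shift=4)
    return m>0
def fit(c,mask,boxes,x0,z0=0,ign=None):
    M=cv2.resize(mask.astype(np.uint8),(1280,960),interpolation=cv2.INTER_NEAREST)>0
    I=np.ones_like(M) if ign is None else ~(cv2.resize(ign.astype(np.uint8),(1280,960))>0)
    def f(p):
        m=render(c,boxes,p[0]/1e3,p[1]/1e3,p[2],z0); return -((m&M&I).sum()/max(1,((m|M)&I).sum()))
    s=min((minimize(f,x0,method='Nelder-Mead',options=dict(initial_simplex=np.array(x0)+k*np.array([[0,0,0],[6,0,0],[0,6,0],[0,0,5]])) ) for k in (1,-1,.4)),key=lambda s:s.fun)
    return s.x.round(2),-s.fun
E
python3 - <<'E'
from h import *
for n in ['wrist','top']:
    c=cam(n); im=bot.camera(n)
    ds=[d for d in bot.outline_of(n,'square') if (abs(d['extent'][0]-(298 if n=='wrist' else 433))<15)]
    for d in ds[:1]: print(n,d['score'],fit(c,d['region'],SQ,[535,115,10.]))
    if n=='top':
        ig=np.zeros((480,640),bool)
        u=bot.outline_of('top','upright')
        if u: ig=cv2.dilate(u[0]['region'].astype(np.uint8),np.ones((15,15)))>0
        print('plate',fit(c,bot.outline_of('top','plate')[0]['region'],PL,[521,386,-5],ign=ig))
goto([.516,.1105,.16],100.2)
E
```

```text
wrist 0.88 (array([534.23, 112.01,  10.46]), np.float64(0.9429674411828975))
top 0.65 (array([533.35, 113.87,   9.76]), np.float64(0.5448595582219798))
plate (array([522.19, 386.31,  -4.67]), np.float64(0.9560771704180064))
d [-0.488 -0.228  1.997] w [ 0.     0.001 -0.012]
```

Request:
drive_tool:
  rows:
    - {"dx": -0.46,"dy": -0.28,"dz": 1.0,"wx": 0,"wy": 0,"wz": -0.04,"hand": 55}
    - {"dx": -0.46,"dy": -0.28,"dz": 2.0,"wx": 0,"wy": 0,"wz": -0.04,"hand": 55}
    - {"dx": -0.46,"dy": -0.28,"dz": 2.9,"wx": 0,"wy": 0,"wz": -0.04,"hand": 55}
    - {"dx": -0.46,"dy": -0.28,"dz": 3.3,"wx": 0,"wy": 0,"wz": -0.04,"hand": 55}
    - {"dx": -0.46,"dy": -0.28,"dz": 3.3,"wx": 0,"wy": 0,"wz": -0.04,"hand": 55}

```text
clock: 3.3
eef_pos: [0.5119, 0.1066, 0.0909]
tool_rot: [-0.09, 0.996, -0.001, -0.004]
ft_force: [-0.1, -1.0, -0.2]
grip_width: 0.0551
grasp_force: 0.0
```

Run:
```python
from h import *
c=cam('wrist'); im=bot.camera('wrist'); save('w3',im); o=bot.get_obs(); print(bot.tip_extent,o['eef_pos'],o['clock'],o['grip_width'])
for d in bot.outline_of('wrist','square'):
    print(d['score'],np.round(d['extent']),fit(c,d['region'],SQ,[534,112,10.4]))
goto([.5145,.1084,.015],100.4)
```

```text
0.011 [0.51389605 0.10711554 0.09344064] 3.35 0.05519039215379436
0.65 [492. 345. 135.  96.] (array([534. , 112. ,  10.4]), np.float64(0.0))
0.56 [315. 323.  50. 264.] (array([533.75, 112.25,  10.31]), np.float64(0.9589347575057737))
d [0.018 0.022 1.606] w [ 0.     0.002 -0.018]
```

View pics/w3.png

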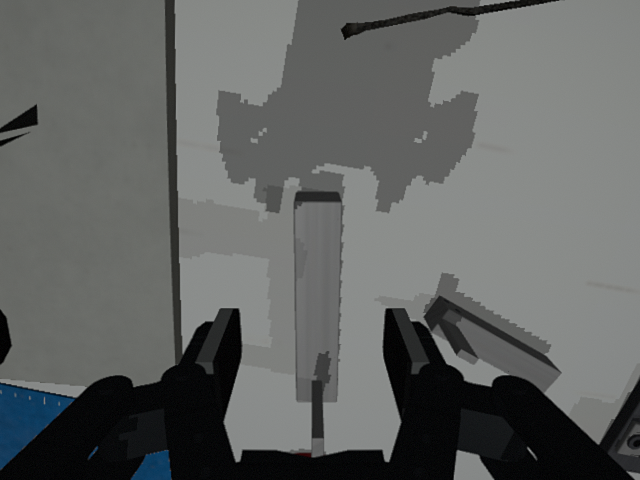

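The square lies between the open fingers, with the foot from (318,195) to (318,400) and the blade beyond. The fit gives (533.8, 112.2) mm and 10.3°, which agrees with the earlier one. I'll descend and grip.

Request:
drive_tool:
  rows:
    - {"dx": 0,"dy": 0,"dz": 0.5,"wx": 0,"wy": 0,"wz": 0,"hand": 55}
    - {"dx": 0,"dy": 0,"dz": 1.0,"wx": 0,"wy": 0,"wz": 0,"hand": 55}
    - {"dx": 0,"dy": 0,"dz": 1.3,"wx": 0,"wy": 0,"wz": 0,"hand": 55}
    - {"dx": 0,"dy": 0,"dz": 1.5,"wx": 0,"wy": 0,"wz": 0,"hand": 55}
    - {"dx": 0,"dy": 0,"dz": 1.6,"wx": 0,"wy": 0,"wz": 0,"hand": 50}
    - {"dx": 0,"dy": 0,"dz": 1.6,"wx": 0,"wy": 0,"wz": 0,"hand": 40}
    - {"dx": 0,"dy": 0,"dz": 1.6,"wx": 0,"wy": 0,"wz": 0,"hand": 30}
    - {"dx": 0,"dy": 0,"dz": 1.6,"wx": 0,"wy": 0,"wz": 0,"hand": 15}
    - {"dx": 0,"dy": 0,"dz": 1.6,"wx": 0,"wy": 0,"wz": 0,"hand": 5}
    - {"dx": 0,"dy": 0,"dz": 1.6,"wx": 0,"wy": 0,"wz": 0,"hand": 5}
    - {"dx": 0,"dy": 0,"dz": 1.6,"wx": 0,"wy": 0,"wz": 0,"hand": 5}
    - {"dx": 0,"dy": 0,"dz": 1.6,"wx": 0,"wy": 0,"wz": 0,"hand": 5}

```text
clock: 4.6
eef_pos: [0.5163, 0.1079, 0.0163]
tool_rot: [-0.09, 0.996, 0.0, 0.001]
ft_force: [-0.7, 0.1, 6.4]
grip_width: 0.0226
grasp_force: 60.1
```

Gripped. Next: lift, then work out the hover pose over the plate.

Request:
drive_tool:
  rows:
    - {"dx": 0,"dy": 0,"dz": -0.3,"wx": 0,"wy": 0,"wz": 0,"hand": 5}
    - {"dx": 0,"dy": 0,"dz": -0.8,"wx": 0,"wy": 0,"wz": 0,"hand": 5}
    - {"dx": 0,"dy": 0,"dz": -1.6,"wx": 0,"wy": 0,"wz": 0,"hand": 5}
    - {"dx": 0,"dy": 0,"dz": -2.4,"wx": 0,"wy": 0,"wz": 0,"hand": 5}
    - {"dx": 0,"dy": 0,"dz": -2.4,"wx": 0,"wy": 0,"wz": 0,"hand": 5}
    - {"dx": 0,"dy": 0,"dz": -2.4,"wx": 0,"wy": 0,"wz": 0,"hand": 5}

```text
clock: 5.2
eef_pos: [0.5154, 0.1073, 0.1352]
tool_rot: [-0.09, 0.996, -0.0, 0.001]
ft_force: [-0.0, -0.5, -4.2]
grip_width: 0.0225
grasp_force: 59.3
```

Run:
```python
from h import *
o=bot.get_obs(); print(o['eef_pos'],o['ft_force'],o['ft_torque'],o['grip_width'],o['grasp_force'])
goto([.4793,.3898,.135],85.33)
```

```text
[0.5153551  0.10732439 0.13520005] [-0.01313339 -0.47776607 -4.19167586] [-0.0616426   0.11034194  0.01587257] 0.022541203821774988 59.281319975852966
d [-3.010e-01  5.687e+00  3.000e-03] w [-1.000e-03  1.500e-02  2.994e+00]
```

Request:
drive_tool:
  rows:
    - {"dx": 0,"dy": 0.5,"dz": 0,"wx": 0,"wy": 0,"wz": 0.3,"hand": 5}
    - {"dx": 0,"dy": 1.2,"dz": 0,"wx": 0,"wy": 0,"wz": 0.6,"hand": 5}
    - {"dx": 0,"dy": 2.0,"dz": 0,"wx": 0,"wy": 0,"wz": 1.0,"hand": 5}
    - {"dx": -0.1,"dy": 2.8,"dz": 0,"wx": 0,"wy": 0,"wz": 1.5,"hand": 5}
    - {"dx": -0.1,"dy": 3.6,"dz": 0,"wx": 0,"wy": 0,"wz": 2.0,"hand": 5}
    - {"dx": -0.2,"dy": 4.4,"dz": 0,"wx": 0,"wy": 0,"wz": 2.5,"hand": 5}
    - {"dx": -0.3,"dy": 5.1,"dz": 0,"wx": 0,"wy": 0,"wz": 3.0,"hand": 5}
    - {"dx": -0.3,"dy": 5.5,"dz": 0,"wx": 0,"wy": 0,"wz": 3.0,"hand": 5}
    - {"dx": -0.3,"dy": 5.69,"dz": 0,"wx": 0,"wy": 0,"wz": 3.0,"hand": 5}
    - {"dx": -0.3,"dy": 5.69,"dz": 0,"wx": 0,"wy": 0,"wz": 3.0,"hand": 5}
    - {"dx": -0.3,"dy": 5.69,"dz": 0,"wx": 0,"wy": 0,"wz": 3.0,"hand": 5}

```text
clock: 6.3
eef_pos: [0.4788, 0.3883, 0.134]
tool_rot: [0.041, 0.999, -0.001, -0.001]
ft_force: [0.2, -0.1, -3.4]
grip_width: 0.0223
grasp_force: 59.5
```

Run:
```python
from h import *
c=cam('wrist'); im=bot.camera('wrist'); save('w4',im); o=bot.get_obs(); print(o['eef_pos'],o['ft_force'],o['clock'],R.from_quat(o['tool_rot']).as_matrix()[:,1])
for n in ['plate','upright','square']:
  for d in bot.outline_of('wrist',n)[:2]:
    m=d['region']; print(n,d['score'],np.round(d['extent']))
    if n=='plate': save('wm',np.repeat((m*255).astype(np.uint8)[:,:,None],3,2))
```

```text
[0.47906144 0.38815525 0.13434052] [-0.40102606 -0.12301329 -4.13928606] 6.35 [ 0.08325012  0.99652711 -0.00177069]
plate 0.63 [316. 279. 145. 293.]
upright 0.67 [317. 436.  72.  29.]
upright 0.39 [311. 336.  76. 241.]
square 0.93 [310. 336.  75. 237.]
square 0.62 [ 79. 342. 158.  60.]
```

View pics/w4.png

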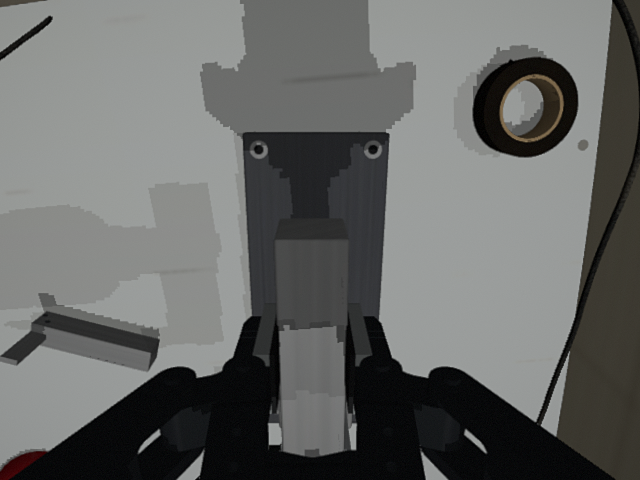

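The view shows the plate's near edge at row 133 (columns 244 to 389), the held foot's end at (312,238) and the tape at (525,105). I'll measure the plate's sides and the held foot's sides.

Run:
```python
from h import *
c=cam('wrist'); im=bot.camera('wrist'); o=bot.get_obs(); print(o['eef_pos'])
g=cv2.GaussianBlur(cv2.cvtColor(im,cv2.COLOR_RGB2GRAY),(3,3),0).astype(float)
def sides(rows,lo,hi,z,name,lab=cam):
    L=[];Rr=[]
    for r in rows:
        dg=np.abs(np.gradient(g[r]))
        for (a,b),out in ((lo,L),(hi,Rr)):
            s=dg[a:b]; k=int(s.argmax()); w=s[max(0,k-2):k+3]; out.append([a+max(0,k-2)+(w*np.arange(len(w))).sum()/w.sum(),r])
    res=[]
    for E in (L,Rr):
        W=ray(c,E,z)[:,:2]
        vx,vy,x0,y0=cv2.fitLine((W*1000).astype(np.float32),cv2.DIST_HUBER,0,.01,.01).ravel()
        if vx<0: vx,vy=-vx,-vy
        res.append((x0,y0+0*x0,np.degrees(np.arctan2(vy,vx)))); print(name,E[0],E[-1],'yaw',round(res[-1][2],2),'y at x=500:',round(y0+(500-x0)*vy/vx,2))
sides(range(165,300,5),(236,262),(370,400),.01,'plate')
sides(range(250,310,4),(262,290),(336,360),.145,'foot')
E=[];
for col in range(262,375,6):
    dg=np.abs(np.gradient(g[120:146,col])); E.append([col,120+dg.argmax()])
print('near edge',ray(c,E,.01)[:,:2].round(4)[::4].tolist())
for d in bot.outline_of('wrist','square')[:1]:
    for z0 in (.114,.119,.124): print(z0,fit(c,d['region'],SQ,[496,387,-4.7],z0=z0))
```

```text
[0.47951361 0.38884378 0.13513718]
plate [np.float64(242.5593220338983), 165] [np.float64(249.4034090909091), 295] yaw -4.67 y at x=500: 342.88
plate [np.float64(386.1137440758294), 165] [np.float64(378.92270531400965), 295] yaw -4.65 y at x=500: 432.61
foot [np.float64(274.9555555555556), 250] [np.float64(276.9622641509434), 306] yaw -4.37 y at x=500: 374.87
foot [np.float64(347.8181818181818), 250] [np.float64(346.7608695652174), 306] yaw -4.34 y at x=500: 397.9
near edge [[0.4102, 0.3632], [0.4114, 0.3777], [0.4126, 0.3923], [0.4138, 0.4068], [0.415, 0.4213]]
0.114 (array([499.18, 386.21,  -4.35]), np.float64(0.8926617089939666))
0.119 (array([497.93, 386.29,  -4.35]), np.float64(0.8916779487746249))
0.124 (array([496.36, 386.46,  -4.55]), np.float64(0.860560727832153))
```

The plate's yaw is −4.66° with its centre at (522.4, 385.9), and both cameras agree. The held square sits 1.6 mm low in plate y, with yaw about 0.2° off. I'll correct both and lower it.

Request:
drive_tool:
  rows:
    - {"dx": 0,"dy": 0.03,"dz": 0.3,"wx": 0,"wy": 0,"wz": 0.04,"hand": 5}
    - {"dx": 0,"dy": 0.03,"dz": 0.8,"wx": 0,"wy": 0,"wz": 0.04,"hand": 5}
    - {"dx": 0,"dy": 0.03,"dz": 1.3,"wx": 0,"wy": 0,"wz": 0.04,"hand": 5}
    - {"dx": 0,"dy": 0.03,"dz": 1.7,"wx": 0,"wy": 0,"wz": 0.04,"hand": 5}
    - {"dx": 0,"dy": 0.03,"dz": 1.8,"wx": 0,"wy": 0,"wz": 0.04,"hand": 5}
    - {"dx": 0,"dy": 0.03,"dz": 1.8,"wx": 0,"wy": 0,"wz": 0.04,"hand": 5}
    - {"dx": 0,"dy": 0.03,"dz": 1.8,"wx": 0,"wy": 0,"wz": 0.04,"hand": 5}
    - {"dx": 0,"dy": 0.03,"dz": 1.8,"wx": 0,"wy": 0,"wz": 0.04,"hand": 5}

```text
clock: 7.4
eef_pos: [0.4802, 0.3923, 0.0466]
tool_rot: [0.043, 0.999, 0.001, 0.001]
ft_force: [-0.1, 0.5, -3.7]
grip_width: 0.0223
grasp_force: 59.4
```

Run:
```python
from h import *
o=bot.get_obs(); A=R.from_quat(o['tool_rot']).as_matrix(); print(o['eef_pos'],o['ft_force'],o['ft_torque'],A.round(4).tolist())
im=bot.camera('scene'); save('s5',cv2.resize(im[170:310,220:400],None,fx=4,fy=4,interpolation=cv2.INTER_CUBIC))
```

```text
[0.48022622 0.39226782 0.04656064] [-0.11712461  0.45990344 -3.72124527] [0.00263886 0.11281035 0.02967605] [[-0.9963, 0.0853, 0.0025], [0.0854, 0.9963, 0.002], [-0.0024, 0.0022, -1.0]]
```

View pics/s5.png

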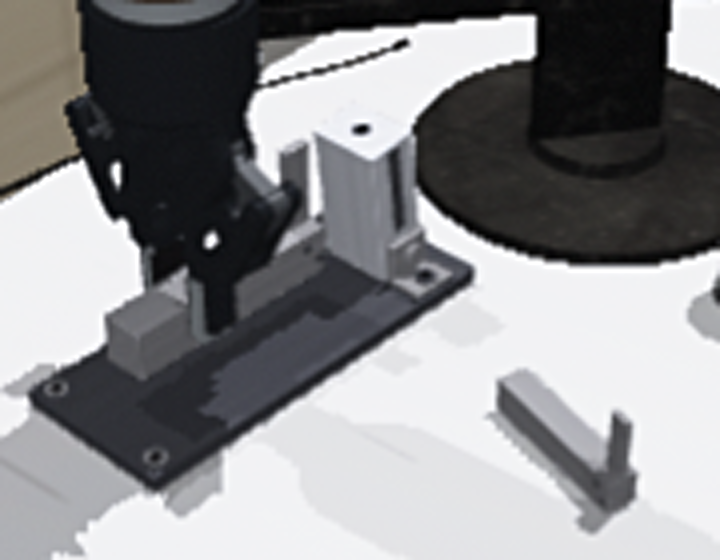

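The square hangs upright over the plate with its blade facing the upright, which leans towards it; the small square is untouched. I'll recheck the lateral placement now that the arm has settled.

Request:
drive_tool:
  rows:
    - {"dx": 0,"dy": 0,"dz": 0,"wx": 0,"wy": 0,"wz": 0,"hand": 5}
    - {"dx": 0,"dy": 0,"dz": 0,"wx": 0,"wy": 0,"wz": 0,"hand": 5}

```text
clock: 7.65
eef_pos: [0.4794, 0.3917, 0.0455]
tool_rot: [0.043, 0.999, 0.0, 0.0]
ft_force: [-0.0, -0.3, -4.4]
grip_width: 0.0227
grasp_force: 59.4
```

```bash
cat > sides.py <<'E'
from h import *
def run(zf,rp=(165,250),rf=(250,310),show=True):
    c=cam('wrist'); im=bot.camera('wrist'); g=cv2.GaussianBlur(cv2.cvtColor(im,cv2.COLOR_RGB2GRAY),(3,3),0)
    out={}
    for n in ('plate','square'):
        d=max((d for d in bot.outline_of('wrist',n) if abs(d['extent'][0]-315)<40),key=lambda d:d['score'],default=None)
        if d is None: print(n,'none'); continue
        m=d['region']; r=np.where(m.any(1))[0]; print(n,d['score'],r.min(),r.max())
        z=.01 if n=='plate' else zf
        rows=range(r.min()+12,r.min()+90,3); ys=[]
        for f in (0,-1):
            W=ray(c,[[np.where(m[q])[0][f]+(-.5 if f==0 else .5),q] for q in rows],z)[:,:2]*1000
            vx,vy,x0,y0=cv2.fitLine(W.astype(np.float32),cv2.DIST_HUBER,0,.01,.01).ravel()
            ys.append(y0+(500-x0)*vy/vx); print('  yaw',round(float(np.degrees(np.arctan(vy/vx))),2),'y500',round(float(ys[-1]),2))
        print('  centre',np.mean(ys).round(2),'width',round(abs(ys[0]-ys[1]),2))
    o=bot.get_obs(); A=R.from_quat(o['tool_rot']).as_matrix(); print('eef',o['eef_pos'].round(4),'F',o['ft_force'].round(1),'T',o['ft_torque'].round(3),'toolyaw',np.degrees(np.arctan2(A[1,1],A[0,1])).round(2)-90,'z',A[:,2].round(4))
    return im
E
python3 - <<'E'
from sides import *
save('w6',run(.052))
E
```

```text
plate 0.96 142 450
  yaw -5.16 y500 342.24
  yaw -5.06 y500 432.03
  centre 387.13 width 89.79
square 0.8 218 457
  yaw -5.27 y500 376.26
  yaw -4.0 y500 401.83
  centre 389.04 width 25.57
eef [0.4792 0.3915 0.045 ] F [-0.5 -0.6 -4. ] T [ 0.025  0.079 -0.038] toolyaw -4.890000000000001 z [ 2.e-04  1.e-04 -1.e+00]
```

View pics/w6.png

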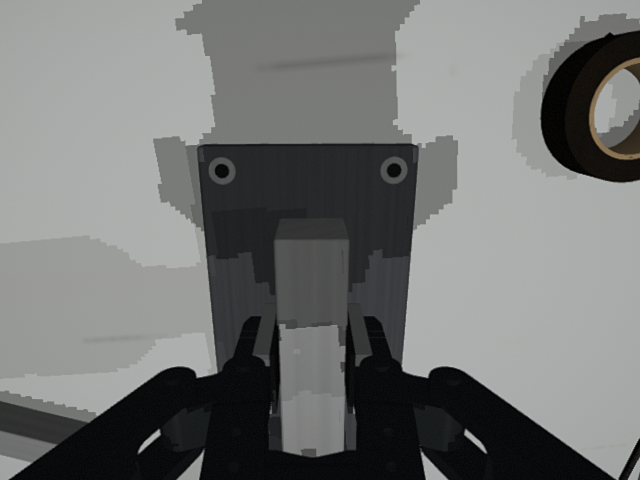

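The foot sits at plate-centre column (310,240), about 1.5 mm towards +y. I'll correct that and lower to contact in small steps.

Request:
drive_tool:
  rows:
    - {"dx": 0,"dy": -0.03,"dz": 0.1,"wx": 0,"wy": 0,"wz": 0.04,"hand": 5}
    - {"dx": 0,"dy": -0.03,"dz": 0.2,"wx": 0,"wy": 0,"wz": 0.04,"hand": 5}
    - {"dx": 0,"dy": -0.03,"dz": 0.26,"wx": 0,"wy": 0,"wz": 0.04,"hand": 5}
    - {"dx": 0,"dy": -0.03,"dz": 0.26,"wx": 0,"wy": 0,"wz": 0.04,"hand": 5}
    - {"dx": 0,"dy": -0.03,"dz": 0.26,"wx": 0,"wy": 0,"wz": 0.04,"hand": 5}
    - {"dx": 0,"dy": -0.03,"dz": 0.26,"wx": 0,"wy": 0,"wz": 0.04,"hand": 5}

```text
clock: 8.4
eef_pos: [0.4792, 0.3901, 0.0319]
tool_rot: [0.044, 0.999, 0.0, 0.0]
ft_force: [-1.0, -0.4, -3.5]
grip_width: 0.0228
grasp_force: 59.5
```

```bash
cat > edges.py <<'E'
from h import *
def run(zf):
    c=cam('wrist'); im=bot.camera('wrist'); o=bot.get_obs()
    g=cv2.GaussianBlur(cv2.cvtColor(im,cv2.COLOR_RGB2GRAY),(3,3),0).astype(float)
    d={}
    for n in ('plate','square'):
        ds=[q for q in bot.outline_of('wrist',n) if abs(q['extent'][0]-315)<40]
        if not ds: print(n,'none'); continue
        m=ds[0]['region']; t=np.where(m.sum(1)>20)[0].min(); Y=[]
        rows=range(t+(30 if n=='plate' else 26),t+90,3); z=.01 if n=='plate' else zf
        for f in (0,-1):
            E=[]
            for r in rows:
                k0=np.where(m[r])[0][f]; a=k0-7; s=np.abs(np.gradient(g[r]))[a:a+15]; k=int(s.argmax()); l=max(0,k-2); w=s[l:k+3]; E.append([a+l+(w*np.arange(len(w))).sum()/w.sum(),r])
            W=(ray(c,E,z)[:,:2]*1000).astype(np.float32); vx,vy,x0,y0=cv2.fitLine(W,cv2.DIST_HUBER,0,.01,.01).ravel()
            Y.append(y0+(500-x0)*vy/vx); print(n,t,'yaw',np.degrees(np.arctan(vy/vx)).round(2),'y500',Y[-1].round(2))
        print('  centre',np.mean(Y).round(2),'width',abs(Y[0]-Y[1]).round(2))
    A=R.from_quat(o['tool_rot']).as_matrix(); print('eef',o['eef_pos'].round(4),'F',o['ft_force'].round(1),'T',o['ft_torque'].round(3),'toolyaw',np.degrees(np.arctan2(A[1,1],A[0,1])).round(2)-90,'z',A[:,2].round(4),'t',o['clock'])
    return im
E
python3 -c "
from edges import *
run(.042)"
```

```text
plate 147 yaw -4.72 y500 342.94
plate 147 yaw -4.71 y500 432.31
  centre 387.62 width 89.36
square 217 yaw -4.48 y500 376.1
square 217 yaw -4.95 y500 399.12
  centre 387.61 width 23.03
eef [0.4792 0.3901 0.032 ] F [ 1.1  0.2 -3.3] T [0.004 0.085 0.02 ] toolyaw -5.090000000000003 z [ 4.e-04  3.e-04 -1.e+00] t 8.45
```

Lateral position and yaw now match the plate: centres 387.6 and 387.6, yaw −4.72° for both. Going down gently to contact.

Request:
drive_tool:
  rows:
    - {"dx": 0,"dy": 0,"dz": 0.02,"wx": 0,"wy": 0,"wz": 0,"hand": 5}
    - {"dx": 0,"dy": 0,"dz": 0.04,"wx": 0,"wy": 0,"wz": 0,"hand": 5}
    - {"dx": 0,"dy": 0,"dz": 0.06,"wx": 0,"wy": 0,"wz": 0,"hand": 5}
    - {"dx": 0,"dy": 0,"dz": 0.08,"wx": 0,"wy": 0,"wz": 0,"hand": 5}
    - {"dx": 0,"dy": 0,"dz": 0.08,"wx": 0,"wy": 0,"wz": 0,"hand": 5}

```text
clock: 9.05
eef_pos: [0.4789, 0.3899, 0.0275]
tool_rot: [0.044, 0.999, -0.0, -0.0]
ft_force: [0.0, -0.6, -3.9]
grip_width: 0.0224
grasp_force: 59.5
```

Request:
drive_tool:
  rows:
    - {"dx": 0,"dy": 0,"dz": 0.02,"wx": 0,"wy": 0,"wz": 0,"hand": 5}
    - {"dx": 0,"dy": 0,"dz": 0.04,"wx": 0,"wy": 0,"wz": 0,"hand": 5}
    - {"dx": 0,"dy": 0,"dz": 0.06,"wx": 0,"wy": 0,"wz": 0,"hand": 5}
    - {"dx": 0,"dy": 0,"dz": 0.06,"wx": 0,"wy": 0,"wz": 0,"hand": 5}

```text
clock: 9.45
eef_pos: [0.4791, 0.3901, 0.0263]
tool_rot: [0.044, 0.999, 0.0, 0.0]
ft_force: [-2.2, -2.3, 5.1]
grip_width: 0.0227
grasp_force: 60.7
```

Contact, pressing about 9 N. I'll slide forward towards the upright.

Request:
drive_tool:
  rows:
    - {"dx": -0.03,"dy": 0,"dz": 0,"wx": 0,"wy": 0,"wz": 0,"hand": 5}
    - {"dx": -0.08,"dy": 0,"dz": 0,"wx": 0,"wy": 0,"wz": 0,"hand": 5}
    - {"dx": -0.13,"dy": 0,"dz": 0,"wx": 0,"wy": 0,"wz": 0,"hand": 5}
    - {"dx": -0.18,"dy": 0,"dz": 0,"wx": 0,"wy": 0,"wz": 0,"hand": 5}
    - {"dx": -0.23,"dy": 0,"dz": 0,"wx": 0,"wy": 0,"wz": 0,"hand": 5}
    - {"dx": -0.28,"dy": 0,"dz": 0,"wx": 0,"wy": 0,"wz": 0,"hand": 5}
    - {"dx": -0.33,"dy": 0,"dz": 0,"wx": 0,"wy": 0,"wz": 0,"hand": 5}
    - {"dx": -0.36,"dy": 0,"dz": 0,"wx": 0,"wy": 0,"wz": 0,"hand": 5}
    - {"dx": -0.36,"dy": 0,"dz": 0,"wx": 0,"wy": 0,"wz": 0,"hand": 5}

```text
clock: 10.35
eef_pos: [0.497, 0.3895, 0.0263]
tool_rot: [0.044, 0.999, 0.001, 0.0]
ft_force: [-4.0, 0.8, 4.7]
grip_width: 0.0229
grasp_force: 60.8
```

```bash
python3 -c "
from edges import *
run(.036)"
```

```text
plate 97 yaw -4.85 y500 342.82
plate 97 yaw -4.51 y500 432.54
  centre 387.68 width 89.73
square 218 yaw -4.56 y500 376.72
square 218 yaw -4.88 y500 400.07
  centre 388.4 width 23.35
eef [0.497  0.3895 0.0263] F [-3.9  0.3  5.3] T [ 0.02   0.686 -0.03 ] toolyaw -5.049999999999997 z [ 7.0e-04  2.3e-03 -1.0e+00] t 10.4
```

Request:
drive_tool:
  rows:
    - {"dx": 0,"dy": -0.01,"dz": 0.03,"wx": 0,"wy": 0,"wz": 0,"hand": 5}
    - {"dx": -0.03,"dy": -0.01,"dz": 0.05,"wx": 0,"wy": 0,"wz": 0,"hand": 5}
    - {"dx": -0.06,"dy": -0.01,"dz": 0.05,"wx": 0,"wy": 0,"wz": 0,"hand": 5}
    - {"dx": -0.09,"dy": -0.01,"dz": 0.05,"wx": 0,"wy": 0,"wz": 0,"hand": 5}
    - {"dx": -0.12,"dy": -0.01,"dz": 0.05,"wx": 0,"wy": 0,"wz": 0,"hand": 5}
    - {"dx": -0.15,"dy": -0.01,"dz": 0.05,"wx": 0,"wy": 0,"wz": 0,"hand": 5}
    - {"dx": -0.18,"dy": -0.01,"dz": 0.05,"wx": 0,"wy": 0,"wz": 0,"hand": 5}
    - {"dx": -0.18,"dy": -0.01,"dz": 0.05,"wx": 0,"wy": 0,"wz": 0,"hand": 5}

```text
clock: 11.3
eef_pos: [0.5033, 0.3895, 0.0263]
tool_rot: [0.043, 0.999, 0.002, -0.002]
ft_force: [-14.2, 1.1, 20.1]
grip_width: 0.023
grasp_force: 62.6
```

```bash
python3 -c "
from edges import *
run(.036)"
```

```text
plate 79 yaw -4.61 y500 343.11
plate 79 yaw -4.62 y500 432.36
  centre 387.74 width 89.26
square 218 yaw -4.31 y500 377.39
square 218 yaw -4.76 y500 400.69
  centre 389.04 width 23.29
eef [0.5033 0.3895 0.0263] F [-14.6   1.2  19.8] T [-0.042  2.734 -0.053] toolyaw -4.950000000000003 z [-0.0033  0.0051 -1.    ] t 11.35
```

Request:
drive_tool:
  rows:
    - {"dx": -0.03,"dy": -0.02,"dz": 0,"wx": 0,"wy": 0,"wz": 0,"hand": 5}
    - {"dx": -0.06,"dy": -0.04,"dz": 0,"wx": 0,"wy": 0,"wz": 0,"hand": 5}
    - {"dx": -0.09,"dy": -0.04,"dz": 0,"wx": 0,"wy": 0,"wz": 0,"hand": 5}
    - {"dx": -0.12,"dy": -0.04,"dz": 0,"wx": 0,"wy": 0,"wz": 0,"hand": 5}
    - {"dx": -0.12,"dy": -0.04,"dz": 0,"wx": 0,"wy": 0,"wz": 0,"hand": 5}

```text
clock: 11.95
eef_pos: [0.5095, 0.3878, 0.0263]
tool_rot: [0.043, 0.999, 0.003, -0.001]
ft_force: [-13.3, 3.0, 18.6]
grip_width: 0.0225
grasp_force: 62.4
```

```bash
python3 -c "
from edges import *
run(.036)"
```

```text
plate 58 yaw -4.53 y500 343.19
plate 58 yaw -4.78 y500 432.19
  centre 387.69 width 89.0
square 218 yaw -4.3 y500 376.08
square 218 yaw -4.65 y500 399.49
  centre 387.78 width 23.41
eef [0.5095 0.3878 0.0263] F [-12.4   2.6  17.8] T [0.324 2.496 0.04 ] toolyaw -4.920000000000002 z [-0.0023  0.0064 -1.    ] t 12.0
```

Request:
drive_tool:
  rows:
    - {"dx": -0.03,"dy": 0,"dz": 0,"wx": 0,"wy": 0,"wz": 0,"hand": 5}
    - {"dx": -0.06,"dy": 0,"dz": 0,"wx": 0,"wy": 0,"wz": 0,"hand": 5}
    - {"dx": -0.06,"dy": 0,"dz": 0,"wx": 0,"wy": 0,"wz": 0,"hand": 5}

```text
clock: 12.4
eef_pos: [0.5096, 0.3878, 0.0263]
tool_rot: [0.042, 0.999, 0.003, -0.004]
ft_force: [-20.5, 3.1, 23.0]
grip_width: 0.0229
grasp_force: 63.0
```

The square has stopped against the corner: x no longer advances and the force is up. The tool has tilted slightly under load, so I'll check the tilt and correct it while pressing firmer.

Request:
drive_tool:
  rows:
    - {"dx": 0,"dy": 0,"dz": 0.03,"wx": 0,"wy": -0.05,"wz": 0,"hand": 5}
    - {"dx": 0,"dy": 0,"dz": 0.06,"wx": 0,"wy": -0.1,"wz": 0,"hand": 5}
    - {"dx": 0,"dy": 0,"dz": 0.06,"wx": 0,"wy": -0.1,"wz": 0,"hand": 5}
    - {"dx": 0,"dy": 0,"dz": 0.06,"wx": 0,"wy": -0.1,"wz": 0,"hand": 5}

```text
clock: 12.8
eef_pos: [0.5096, 0.3878, 0.0262]
tool_rot: [0.042, 0.999, 0.003, 0.001]
ft_force: [-24.1, 0.1, 36.0]
grip_width: 0.0231
grasp_force: 64.9
```

```bash
python3 -c "
from edges import *
run(.036)
print(bot.get_obs()['joint_pos'].round(3))"
```

```text
plate 58 yaw -4.54 y500 343.16
plate 58 yaw -4.79 y500 432.18
  centre 387.67 width 89.02
square 218 yaw -4.43 y500 376.03
square 218 yaw -4.52 y500 399.53
  centre 387.78 width 23.51
eef [0.5096 0.3878 0.0262] F [-24.4  -1.   35.9] T [-0.397  5.057 -0.051] toolyaw -4.849999999999994 z [ 0.002   0.0066 -1.    ] t 12.85
[0.649 0.669 0.091 0.986 0.004 0.733]
```

Request:
drive_tool:
  rows:
    - {"dx": -0.02,"dy": 0,"dz": 0,"wx": 0.04,"wy": -0.01,"wz": 0,"hand": 5}
    - {"dx": -0.05,"dy": 0,"dz": 0,"wx": 0.08,"wy": -0.03,"wz": 0,"hand": 5}
    - {"dx": -0.05,"dy": 0,"dz": 0,"wx": 0.08,"wy": -0.03,"wz": 0,"hand": 5}
    - {"dx": -0.05,"dy": 0,"dz": 0,"wx": 0.08,"wy": -0.03,"wz": 0,"hand": 5}

```text
clock: 13.35
eef_pos: [0.5096, 0.3879, 0.0262]
tool_rot: [0.042, 0.999, -0.0, -0.0]
ft_force: [-30.6, -0.4, 40.2]
grip_width: 0.0227
grasp_force: 65.3
```

Run:
```python
from edges import *
run(.036)
# upright lean: fit render over angle in scene view
UP=box((-.015,-.02,-.010),(.015,.02,.066)); cy=R.from_euler('z',-4.68,degrees=True); C=np.array([.5224,.3859,0]); pin=C+cy.apply([.08,0,.024])
c=cam('scene'); im=bot.camera('scene')
save('s7',cv2.resize(im[170:310,220:400],None,fx=4,fy=4,interpolation=cv2.INTER_CUBIC))
for d in bot.outline_of('scene','upright')[:1]:
    m=d['region']; print(d['score'],d['extent'])
    M=cv2.resize(m.astype(np.uint8),(1280,960),interpolation=cv2.INTER_NEAREST)>0
    for dx in (-.002,0,.002):
      for dy in (-.002,0,.002):
        best=[]
        for a in np.arange(-.16,.08,.01):
            P=cy.apply(R.from_euler('y',a).apply(UP))+pin+[dx,dy,0]
            h=cv2.convexHull(((proj(c,P)+.5)*2-.5).astype(np.float32)); r=np.zeros((960,1280),np.uint8); cv2.fillPoly(r,[h.round().astype(np.int32)],1)
            best.append((((r>0)&M).sum()/((r>0)|M).sum(),round(a,2)))
        print(dx,dy,max(best))
```

```text
plate 58 yaw -4.64 y500 343.08
plate 58 yaw -4.69 y500 432.32
  centre 387.7 width 89.24
square none
eef [0.5096 0.3878 0.0262] F [-30.1  -0.7  39.6] T [-0.12   6.121 -0.28 ] toolyaw -4.799999999999997 z [-8.e-04 -0.e+00 -1.e+00] t 13.4
0.91 [311.8, 214.9, 26.7, 41.3]
-0.002 -0.002 (np.float64(0.6438047559449311), np.float64(0.04))
-0.002 0 (np.float64(0.63963737093931), np.float64(0.04))
-0.002 0.002 (np.float64(0.6188698033358228), np.float64(0.07))
0 -0.002 (np.float64(0.6565372829417774), np.float64(0.0))
0 0 (np.float64(0.6518311291963378), np.float64(0.03))
0 0.002 (np.float64(0.6317109884596086), np.float64(0.07))
0.002 -0.002 (np.float64(0.667274147357459), np.float64(-0.03))
0.002 0 (np.float64(0.6627157948982221), np.float64(-0.03))
0.002 0.002 (np.float64(0.6491183235369282), np.float64(0.02))
```

View pics/s7.png

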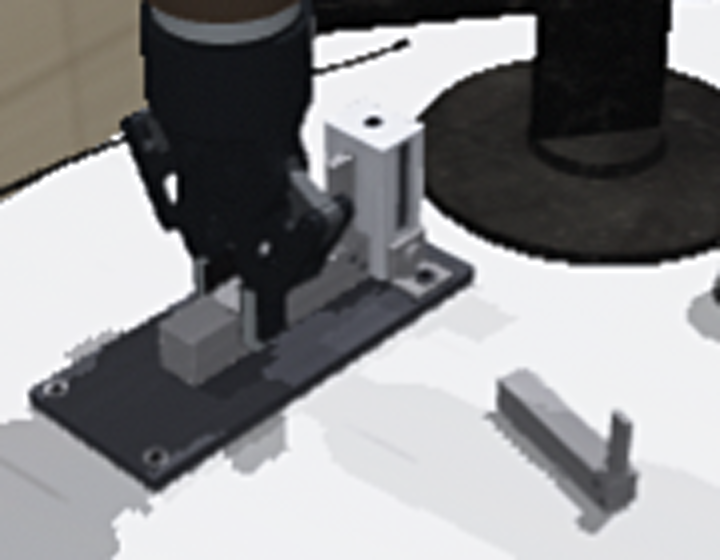

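The picture shows the upright vertical (face from (325,125) to (385,275)), the blade against it and the foot flat on the plate. The small square is still in place. The tool is vertical, the TCP sits where the plate geometry predicts, and the press is steady at about 44 N down and 30 N into the corner. Handing in.

```bash
python3 -c "
from workcell import bot
print(bot.job_done())"
```

```text
the job is handed in; nothing more can be done
None
```

I handed the job in with the larger square still gripped, its foot pressed flat on the plate and its blade against the upright, which looks true in the last camera view; I couldn't measure the upright's final angle precisely.

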